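Find the empty bay and push its lid open

ROBOT

A 6-joint arm with a two-finger parallel gripper is mounted at the origin on a cart in front of the work surface, level with it; the furniture and walls round the work are solid. World frame = base frame: x ahead of the robot, y to its left, z up, the work surface at z = 0. Lengths are in m, angles in rad, forces in N, time in s.
With the tool pointing down it reaches from about 0.3 to 0.875 m from the base axis. Payload 6.4 kg.
Tool frame: the origin (TCP) lies midway between the tips of the shut fingers; the grasp point (between the pads) lies 19 mm behind it; z points along the fingers, y is the direction in which the jaws open and shut (so a half turn about z gives the same grasp; the last joint's range is limited). The gripper opens to 85 mm and grips with 20 to 120 N. Pads are 22 mm wide; open, the fingers measure 114 mm over their backs; the gripper's body (76 mm by 85 mm) begins 54 mm behind the grasp point. The pads swing forward as they close: fully open they stand 13 mm farther back than shut.
Start: joints at [-1.355, 0.181, 1.607, -0, 1.354, -0.206], TCP at [0.235, -0.525, 0.231] pointing down, gripper open.
Joint ranges: [-2.99, 2.99], [-0.89, 2.07], [0.3, 2.58], [-1.14, 4.28], [0, 2.63], [-3.12, 3.12]. Speed limits (rad/s): [2.57, 2.57, 3.01, 3.14, 3.14, 3.14].

INTERFACE

Orientations are given as a unit quaternion [w, x, y, z].
In Python, from bench import ctrl gives the robot as it stands. The module is installed in compiled form; this text tells all that it offers.
- The arm moves only by the tool arm_command, never from a script. Its argument "plan" is one flat list of numbers, 4 for each row, row after row: the shift along the tool's x, y, z in mm, then the turn about the tool's z in rad. A call has 1 to 20 rows; each row shifts and turns the commanded pose from where the row before left it, along the tool's axes as they then stand; what a row does not reach is not made up. A row lasts 1/10 s, in which the tool goes at most 50 mm and 8.59 degrees, less where a joint would pass 70% of its speed; a pose out of reach is approached as far as the arm can. A call is refused whole if a number of a shift passes 50 or a number of a turn 0.15, either way. A call with a gripper value outside its range is refused whole. "grip" is the opening, from 0 (shut) to 1 (fully open), set as the call begins (left out, the last holds). The fingers move at their own pace and stop on an object; the grip force is fixed at half the most. Time passes only in rows, so rows that do not move let the fingers close. It gives the time, the measured TCP pose, the force and the opening at its end, in the units of the state.
- ctrl.get_obs(): the state, without advancing time (a new reading comes with each control period).
- ctrl.camera(name): name is "scene" or "top" or "wrist"; returns a dict with "color" (480x640x3 uint8, red, green, blue), "camera_matrix" (3x3 intrinsics, pixels), "k1" (the pictures are not rectified: a ray, as slopes to the right and down, at radius r is drawn at 1 + k1 r^2 times it, then the intrinsics apply), "eye" and "attitude" of the camera in the world; the wrist camera has in their place "T_tool_cam" (4x4, takes a point from camera to tool coordinates, whose origin is the TCP and whose axes are the flange's). Camera axes: x right, y up, looking along -z (the intrinsics and any distortion apply to the point x, -y, -z); pixel columns grow to the right and rows downward; lengths in m; the calibration is good to about 2 mm. A picture is of the moment at which its call begins: read the wrist's pose just before it. There is no depth.
- ctrl.hand_in(): hands the job in, once; it reports no verdict.
The state is a dict: "time_s": time; "q": joint angles; "dq": joint speeds; "joint_efforts": joint torques, N m; "eef_pos": TCP position; "eef_rot": TCP orientation; "wrist_force": force on the tool from outside, world axes, zero at the start; "torque": the same for the moment, N m; "opening": opening from 0.0 (shut) to 1.0 (fully open).
Only numpy, scipy, OpenCV 4.12 (cv2) and the standard library are available. Lean on these libraries where they do the work, as an engineer would, in place of code of your own. Each camera call takes 0.05 s, during which the arm holds its last target. There are 200 camera calls.

TASK

The white sample store has four identical blue tilting lids: three lie over full bays and barely give, one lies over the empty bay and rocks. Press the ribbed front halves of the lids gently, one after another, to find the lid that rocks, and push that one down and open as far as it goes, so that it stays open by itself when you draw back. Use the fingers only to press and push: pinch and lift nothing, and leave the tape roll, the vial and the stopper where they are.

Things in the scene. Friction and masses are not known exactly. Their poses are not given: they have to be found in the camera images.
- store: white sample store fixed to the worktop, 102 (x) x 302 (y) x 72 mm high, origin at the centre of its underside, front towards its own -x; four bays in a row along y, 74 mm apart, each 90 x 68 mm and 66 mm deep under a blue lid. A random bay is empty but for a 12 mm tray on its floor; the others hold a cassette with a springy cushion 1 mm below the lid. Only pressing tells them apart
- lid_a (a joint): tilt of lid a, the leftmost (+y end), rad: 0 = shut and level, grows as its front half goes down and its rear half comes up; stop at 0.85. Over a full bay it yields springily by 0.03 to 0.14 and no more; over the empty bay it swings with light friction (about 2 N at the ribs, no spring) and stays where it is left, fully open its front edge is about 33 mm lower
- lid_a_press (a point): point on the upper face of lid a, on the ribs of its front half, 26 mm in front of the level pivot across the lid's middle; moves with the lid. Lid 88 (x) x 66 (y) x 5 mm, shut: upper face 71 mm above the worktop, 1 mm below the rim; only the front half goes down. Site's x axis points from the front edge to the rear edge, its z axis out of the face (up when shut)
- lid_b (a joint): tilt of lid b, the second from the left, rad: 0 = shut and level, grows as its front half goes down and its rear half comes up; stop at 0.85. Over a full bay it yields springily by 0.03 to 0.14 and no more; over the empty bay it swings with light friction (about 2 N at the ribs, no spring) and stays where it is left, fully open its front edge is about 33 mm lower
- lid_b_press (a point): point on the upper face of lid b, on the ribs of its front half, 26 mm in front of the level pivot across the lid's middle; moves with the lid. Lid 88 (x) x 66 (y) x 5 mm, shut: upper face 71 mm above the worktop, 1 mm below the rim; only the front half goes down. Site's x axis points from the front edge to the rear edge, its z axis out of the face (up when shut)
- lid_c (a joint): tilt of lid c, the third from the left, rad: 0 = shut and level, grows as its front half goes down and its rear half comes up; stop at 0.85. Over a full bay it yields springily by 0.03 to 0.14 and no more; over the empty bay it swings with light friction (about 2 N at the ribs, no spring) and stays where it is left, fully open its front edge is about 33 mm lower
- lid_c_press (a point): point on the upper face of lid c, on the ribs of its front half, 26 mm in front of the level pivot across the lid's middle; moves with the lid. Lid 88 (x) x 66 (y) x 5 mm, shut: upper face 71 mm above the worktop, 1 mm below the rim; only the front half goes down. Site's x axis points from the front edge to the rear edge, its z axis out of the face (up when shut)
- lid_d (a joint): tilt of lid d, the rightmost (-y end), rad: 0 = shut and level, grows as its front half goes down and its rear half comes up; stop at 0.85. Over a full bay it yields springily by 0.03 to 0.14 and no more; over the empty bay it swings with light friction (about 2 N at the ribs, no spring) and stays where it is left, fully open its front edge is about 33 mm lower
- lid_d_press (a point): point on the upper face of lid d, on the ribs of its front half, 26 mm in front of the level pivot across the lid's middle; moves with the lid. Lid 88 (x) x 66 (y) x 5 mm, shut: upper face 71 mm above the worktop, 1 mm below the rim; only the front half goes down. Site's x axis points from the front edge to the rear edge, its z axis out of the face (up when shut)
- tape: roll of white tape lying flat, 52 mm across, 19 mm high, left of the store; loose, origin at the centre of its underside; leave alone
- vial_green: glass vial with green cap, 25 mm across, 50 mm high, standing right of the store; loose, origin at the centre of its underside; leave alone
- stopper: red-brown rubber stopper, 32 mm across, 26 mm high, right of the store; loose, origin at the centre of its underside; leave alone

How it is judged:
By the outcome, as a careful person would: the job done as asked, in the order asked, and still so for the second after the job is handed in, with the robot touching nothing.
It also fails if it takes over 45 s, if anything falls off the work surface, if the arm or the gripper's body presses on something with over 40 N, if the wrist force passes 120 N, or if a joint passes its speed limit or range.

## Working session

There is one attempt and no reset: what is moved stays moved. The work goes in short steps, Python scripts to look and compute and a tool call to move; the robot and the scene stay as the last step left them, time stands still between calls to the robot, and variables do not carry over. Pictures are saved under pics/ and viewed, about 8 in all and at most 12, crops included, and the job is handed in when it is done.

Besides the shell and the picture viewer there is one more tool, called after "Emit:" by a JSON object that holds its "name" and its "arguments". arm_command: Moves the arm, as the interface text tells. Its arguments: {"type":"object","properties":{"plan":{"type":"array","items":{"type":"number"}},"grip":{"type":"number"}},"required":["plan"]}

```bash
mkdir -p pics; cat > h.py <<'E'
import numpy as np, cv2, json
from bench import ctrl
def shot(n,f):
    o=ctrl.get_obs(); c=ctrl.camera(n); cv2.imwrite('pics/'+f,c['color'][:,:,::-1]); return o,c
E
python3 - <<'E'
from h import *
o=ctrl.get_obs(); print(o)
for n in('scene','top'):
    o,c=shot(n,n+'1.png'); print({k:v for k,v in c.items() if k!='color'})
E
```

```text
{'time_s': 0.0, 'q': array([-1.35530515e+00,  1.81544149e-01,  1.60799647e+00, -3.84482268e-06,
        1.35381831e+00, -2.06301245e-01]), 'dq': array([-0.0016271 ,  0.00142804,  0.00063726,  0.00013913, -0.00056559,
        0.0001137 ]), 'joint_efforts': array([-1.36330498e-03, -4.44872725e+01, -3.51343131e+01, -3.29919594e-04,
        9.14947770e-03,  3.46860546e-06]), 'eef_pos': array([ 0.23529635, -0.52404675,  0.23038799]), 'eef_rot': array([-8.83116633e-04,  9.77843229e-01,  2.09336664e-01, -5.93490968e-06]), 'wrist_force': array([0.39219222, 0.11622534, 0.39133097]), 'torque': array([0.00991749, 0.03582368, 0.01399272]), 'opening': 0.9992955210446766}
{'camera_matrix': array([[507.53553343,   0.        , 321.58666397],
       [  0.        , 507.53553343, 244.12745847],
       [  0.        ,   0.        ,   1.        ]]), 'k1': -0.12984252492302606, 'eye': array([-0.19759364,  0.39806142,  0.85984287]), 'attitude': array([-0.47636959, -0.18116156,  0.3224721 ,  0.79766174])}
{'camera_matrix': array([[508.10930348,   0.        , 325.58180611],
       [  0.        , 508.10930348, 240.35170859],
       [  0.        ,   0.        ,   1.        ]]), 'k1': -0.06126191656017263, 'eye': array([0.34248194, 0.02484004, 0.98640317]), 'attitude': array([-0.70476638, -0.04125394,  0.05267655,  0.70627731])}
```

View pics/top1.png

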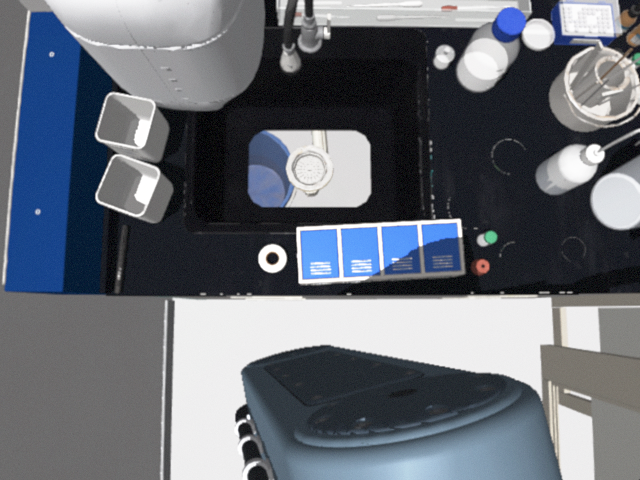

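View pics/scene1.png

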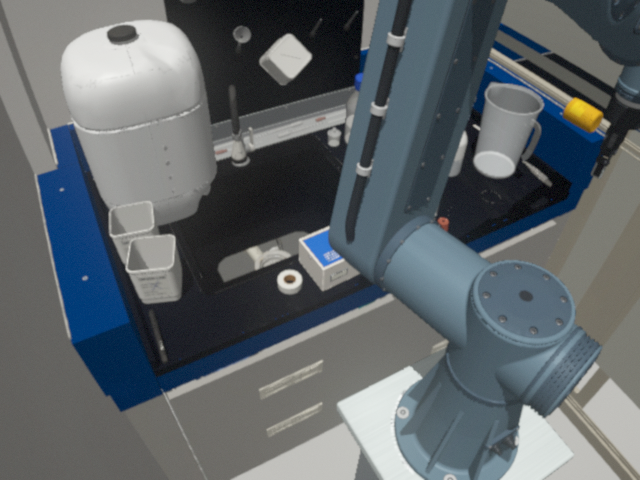

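The top view shows the store with four blue lids at about (321,253), (360,251), (400,249) and (440,247). The tape is at (272,258), the vial at (488,239) and the stopper at (481,267). The scene view shows only lid a at about (322,245), because the arm hides the rest. Next I locate the lids by casting rays.

```bash
cat >> h.py <<'E'
from scipy.spatial.transform import Rotation as R
def rq(q): return R.from_quat([q[1],q[2],q[3],q[0]]).as_matrix()
def rays(c,px,o=None):
    K=c['camera_matrix']; px=np.float64(px).reshape(-1,1,2)
    u=cv2.undistortPoints(px,K,np.array([c['k1'],0,0,0,0.])).reshape(-1,2)
    d=np.c_[u[:,0],-u[:,1],-np.ones(len(u))]
    if o is None: return c['eye'],d@rq(c['attitude']).T
    T=c['T_tool_cam']; A=rq(o['eef_rot'])
    return o['eef_pos']+A@T[:3,3], d@(A@T[:3,:3]).T
def onz(e,d,z): return e+d*((z-e[2])/d[:,2])[:,None]
def lids(c,box=None,amin=300):
    h=cv2.cvtColor(c['color'],cv2.COLOR_RGB2HSV)
    m=cv2.inRange(h,(104,110,30),(125,255,255))
    if box: 
        k=np.zeros_like(m);x0,y0,x1,y1=box;k[y0:y1,x0:x1]=1;m*=k
    m=cv2.morphologyEx(m,cv2.MORPH_CLOSE,np.ones((3,3)))
    cs,_=cv2.findContours(m,cv2.RETR_EXTERNAL,cv2.CHAIN_APPROX_NONE)
    return [cv2.minAreaRect(x) for x in cs if cv2.contourArea(x)>amin]
E
python3 - <<'E'
from h import *
c=ctrl.camera('top')
P=[]
for r in sorted(lids(c,(290,210,475,292)),key=lambda r:r[0][0]):
    b=cv2.boxPoints(r); e,d=rays(c,np.r_[[r[0]],b]); w=onz(e,d,.071)
    print(np.round(r[0],1),np.round(w[0],4),'sides',np.round([np.linalg.norm(w[1]-w[2]),np.linalg.norm(w[2]-w[3])],4))
    P.append(w[0])
P=np.array(P);v=P[-1]-P[0];print('yaw',np.arctan2(v[0],-v[1]),np.linalg.norm(v)/3)
for n,px in(('tape',(272,258)),('vial',(489,238)),('stop',(483,267))): print(n,onz(*rays(c,[px]),.02))
e,d=rays(c,[(297,228),(461,219),(465,275),(299,284)]);print(onz(e,d,.072))
E
```

```text
[319.3 253.7] [0.4404 0.0213 0.071 ] sides [0.0655 0.0871]
[360.1 251.6] [ 0.4442 -0.0528  0.071 ] sides [0.0655 0.0874]
[400.5 249.3] [ 0.4483 -0.1264  0.071 ] sides [0.0655 0.0868]
[440.6 247.2] [ 0.4521 -0.2003  0.071 ] sides [0.0647 0.0873]
yaw 0.052453619170525455 0.07397176881179265
tape [[0.43783757 0.11136632 0.02      ]]
vial [[ 0.47597988 -0.30857513  0.02      ]]
stop [[ 0.41957562 -0.29424099  0.02      ]]
[[ 0.48749878  0.06180682  0.072     ]
 [ 0.50417869 -0.23982155  0.072     ]
 [ 0.40099255 -0.24322067  0.072     ]
 [ 0.38576732  0.05780777  0.072     ]]
```

Emit:
{"name": "arm_command", "arguments": {"plan": [23.5,-16.6,2,0,23.5,-16.6,2,0,23.5,-16.6,2,0,23.5,-16.6,2,0,23.5,-16.6,2,0,23.5,-16.6,2,0,23.5,-16.6,2,0,23.5,-16.6,2,0,23.5,-16.6,2,0,23.5,-16.6,2,0,23.5,-16.6,2,0,23.5,-16.6,2,0,23.5,-16.6,2,0,0,0,0,0.123,0,0,0,0.123,0,0,0,0.123,0,0,0,0], "grip": 0}}

```text
time_s: 1.85
eef_pos: [0.4257, -0.2024, 0.205]
eef_rot: [-0.0, 1.0, 0.026, -0.0]
wrist_force: [0.3, -0.3, 0.4]
opening: -0.002
```

```bash
python3 - <<'E'
from h import *
o,c=shot('wrist','w1.png'); print(o['eef_pos'],o['eef_rot'],o['wrist_force'],o['opening']); print(c['T_tool_cam'].round(3), rq(o['eef_rot']).round(3))
for r in lids(c):
    e,d=rays(c,[r[0]],o); print(np.round(r,1) if 0 else r, onz(e,d,.071).round(4))
E
```

```text
[ 0.42567131 -0.20240276  0.20504604] [-1.59701982e-04  9.99661696e-01  2.60081265e-02 -2.13468733e-04] [ 0.27131283 -0.29111308  0.35812085] -0.0017704755974972688
[[-0.001  0.952  0.307  0.078]
 [ 1.     0.001  0.001  0.   ]
 [ 0.001  0.307 -0.952 -0.143]
 [ 0.     0.     0.     1.   ]] [[ 0.999  0.052 -0.   ]
 [ 0.052 -0.999  0.   ]
 [-0.    -0.    -1.   ]]
((315.5, 197.5), (107.0, 85.0), 90.0) [[ 0.4529 -0.2004  0.071 ]]
((221.5447235107422, 197.4980010986328), (110.7845230102539, 85.10875701904297), 87.43623352050781) [[ 0.4491 -0.1256  0.071 ]]
((129.1859130859375, 197.5379638671875), (117.62725067138672, 85.29120635986328), 83.10757446289062) [[ 0.4454 -0.0519  0.071 ]]
((45.0, 197.5), (107.0, 90.0), 90.0) [[0.4421 0.0158 0.071 ]]
```

View pics/w1.png

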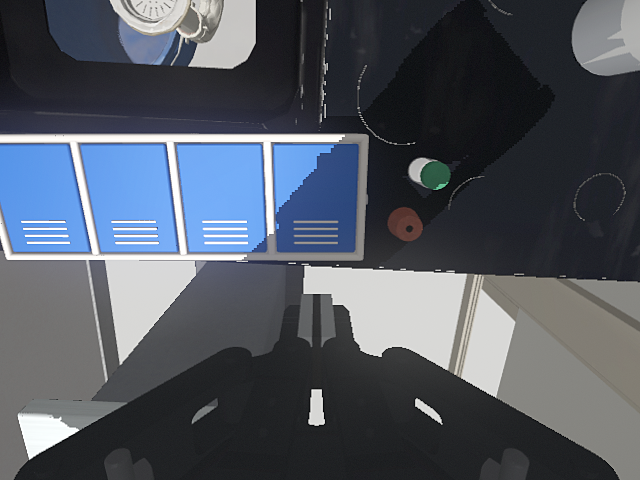

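The wrist view shows lid d's ribs at about (315,232), with the shut fingers in line with them. The wrist and top positions of the lids agree within 1 to 1.5 mm at z = 0.071, so the height is right. I'll descend over lid d.

Emit:
{"name": "arm_command", "arguments": {"plan": [0,0,30,0,0,0,30,0,0,0,30,0,0,0,25,0,0,0,10,0,0,0,3,0,0,0,0,0,0,0,0,0]}}

```text
time_s: 2.7
eef_pos: [0.4267, -0.2034, 0.0786]
eef_rot: [0.001, 1.0, 0.027, 0.001]
wrist_force: [0.1, 0.3, -0.3]
opening: -0.002
```

Emit:
{"name": "arm_command", "arguments": {"plan": [0,0,1.5,0,0,0,1.5,0,0,0,1,0,0,0,0,0,0,0,0,0]}}

```text
time_s: 3.2
eef_pos: [0.4258, -0.2026, 0.0733]
eef_rot: [-0.0, 1.0, 0.026, -0.0]
wrist_force: [-0.8, -0.5, 0.9]
opening: -0.004
```

Emit:
{"name": "arm_command", "arguments": {"plan": [0,0,1,0,0,0,0,0,0,0,0,0]}}

```text
time_s: 3.5
eef_pos: [0.4257, -0.2026, 0.0722]
eef_rot: [-0.0, 1.0, 0.026, -0.0]
wrist_force: [0.2, 0.1, -0.1]
opening: 0.005
```

Emit:
{"name": "arm_command", "arguments": {"plan": [0,0,1,0,0,0,1,0,0,0,0,0,0,0,0,0]}}

```text
time_s: 3.9
eef_pos: [0.4258, -0.2027, 0.0703]
eef_rot: [0.0, 1.0, 0.026, -0.0]
wrist_force: [-0.6, 0.1, 2.8]
opening: 0.001
```

Emit:
{"name": "arm_command", "arguments": {"plan": [0,0,1,0,0,0,0,0,0,0,0,0]}}

```text
time_s: 4.2
eef_pos: [0.4258, -0.2028, 0.0699]
eef_rot: [0.0, 1.0, 0.026, -0.0]
wrist_force: [-4.2, 1.6, 7.8]
opening: -0.003
```

Emit:
{"name": "arm_command", "arguments": {"plan": [0,0,1,0,0,0,0,0,0,0,0,0]}}

```text
time_s: 4.5
eef_pos: [0.4258, -0.2028, 0.0694]
eef_rot: [0.0, 1.0, 0.027, -0.0]
wrist_force: [-6.1, 2.2, 14.5]
opening: 0.001
```

Lid d springs back, reaching 14.5 N after about 1.5 mm, so its bay is full. On to lid c.

Emit:
{"name": "arm_command", "arguments": {"plan": [0,0,-7,0,0,0,-7,0,0,-25,0,0,0,-25,0,0,0,-24.5,0,0,0,0,6,0,0,0,3,0,0,0,0,0,0,0,0,0]}}

```text
time_s: 5.4
eef_pos: [0.422, -0.1291, 0.0733]
eef_rot: [0.0, 1.0, 0.026, 0.0]
wrist_force: [0.8, -0.1, -0.6]
opening: 0.002
```

Emit:
{"name": "arm_command", "arguments": {"plan": [0,0,1,0,0,0,1,0,0,0,1,0,0,0,0,0,0,0,0,0]}}

```text
time_s: 5.9
eef_pos: [0.4219, -0.1284, 0.0703]
eef_rot: [0.0, 1.0, 0.026, 0.0]
wrist_force: [-0.4, -0.5, 0.6]
opening: -0.001
```

Emit:
{"name": "arm_command", "arguments": {"plan": [0,0,1,0,0,0,0,0,0,0,0,0]}}

```text
time_s: 6.2
eef_pos: [0.4219, -0.1283, 0.0693]
eef_rot: [0.0, 1.0, 0.026, 0.0]
wrist_force: [-1.6, -1.1, 1.0]
opening: -0.0
```

Emit:
{"name": "arm_command", "arguments": {"plan": [0,0,1,0,0,0,1,0,0,0,0,0,0,0,0,0]}}

```text
time_s: 6.6
eef_pos: [0.4219, -0.1283, 0.0672]
eef_rot: [-0.0, 1.0, 0.026, 0.0]
wrist_force: [-0.1, -1.9, 0.9]
opening: -0.004
```

Emit:
{"name": "arm_command", "arguments": {"plan": [0,0,1,0,0,0,1,0,0,0,1,0,0,0,0,0,0,0,0,0]}}

```text
time_s: 7.1
eef_pos: [0.4218, -0.1281, 0.0642]
eef_rot: [-0.0, 1.0, 0.026, -0.0]
wrist_force: [0.5, -0.6, 1.5]
opening: 0.001
```

Lid c has gone down about 7 mm with only 1.5 N, so it is the one that rocks. I'll push it on to its stop.

Emit:
{"name": "arm_command", "arguments": {"plan": [0,0,2,0,0,0,2,0,0,0,2,0,0,0,2,0,0,0,0,0,0,0,0,0]}}

```text
time_s: 7.7
eef_pos: [0.4213, -0.128, 0.0558]
eef_rot: [-0.0, 1.0, 0.026, -0.001]
wrist_force: [-0.5, -0.6, -0.2]
opening: -0.001
```

Emit:
{"name": "arm_command", "arguments": {"plan": [0,0,1,0,0,0,1,0,0,0,0,0,0,0,0,0]}}

```text
time_s: 8.1
eef_pos: [0.4218, -0.1282, 0.0542]
eef_rot: [-0.0, 1.0, 0.026, -0.0]
wrist_force: [-1.3, 0.2, 0.4]
opening: 0.004
```

Emit:
{"name": "arm_command", "arguments": {"plan": [0,0,1,0,0,0,1,0,0,0,0,0,0,0,0,0]}}

```text
time_s: 8.5
eef_pos: [0.4221, -0.1284, 0.0528]
eef_rot: [0.0, 1.0, 0.026, 0.0]
wrist_force: [-2.1, 0.7, 8.3]
opening: -0.001
```

Emit:
{"name": "arm_command", "arguments": {"plan": [0,0,1,0,0,0,1,0,0,0,0,0,0,0,0,0]}}

```text
time_s: 8.9
eef_pos: [0.4223, -0.1285, 0.0524]
eef_rot: [0.0, 1.0, 0.027, -0.0]
wrist_force: [-9.1, 5.1, 28.6]
opening: -0.002
```

The force rose to 28.6 N with almost no travel, so the lid is on its stop. I'll draw straight up and look.

Emit:
{"name": "arm_command", "arguments": {"plan": [0,0,-2,0,0,0,-5,0,0,0,-10,0,0,0,-20,0,0,0,-30,0,0,0,-30,0,0,0,-30,0,0,0,-25,0,0,0,0,0,0,0,0,0]}}

```text
time_s: 9.9
eef_pos: [0.422, -0.1283, 0.2027]
eef_rot: [0.0, 1.0, 0.026, 0.001]
wrist_force: [-0.2, 1.7, -0.8]
opening: -0.001
```

```bash
python3 - <<'E'
from h import *
o,c=shot('wrist','w2.png'); print(o['eef_pos'],o['wrist_force'])
t=shot('top','top2.png')[1]
cv2.imwrite('pics/t2crop.png',cv2.resize(t['color'][200:300,240:510,::-1],None,fx=2.9,fy=2.9,interpolation=cv2.INTER_CUBIC))
E
```

```text
[ 0.422003  -0.1283411  0.2026798] [-0.18907422  1.70975922 -0.79842645]
```

View pics/w2.png

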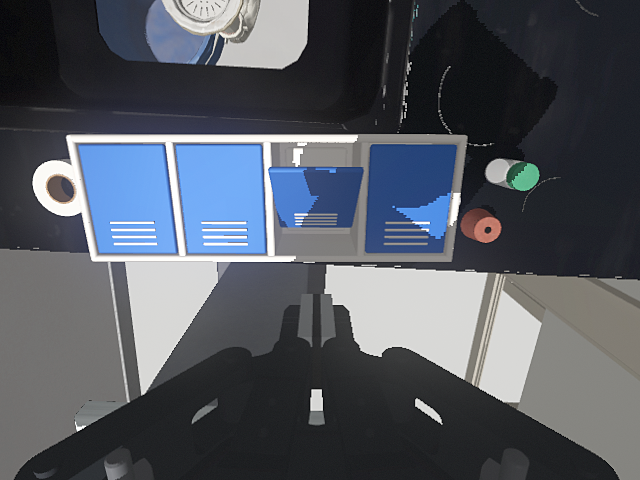

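The wrist view shows lid c standing open: rear edge raised at about (268..363,168), front edge low at about (282..350,234). Lids a, b and d are level, and the tape, vial and stopper are undisturbed. I'll check the tilt from the edge rows.

```bash
python3 - <<'E'
from h import *
o=ctrl.get_obs(); c=ctrl.camera('wrist')
for nm,px in(('rear',[(268,168),(363,168)]),('front',[(280,234),(352,234)])):
    e,d=rays(c,px,o); s=.066/np.linalg.norm(d[0]-d[1]); m=e+d.mean(0)*s
    # ray crossed with circle of radius 44 mm about the pivot in the store's xz plane
    x=np.array([.9986,.0525,0]); C=np.array([.4487,-.126,.069])
    P=np.array([e+d.mean(0)*k for k in np.linspace(.8*s,1.2*s,2001)]); u=(P-C)@x; w=P[:,2]-C[2]
    i=np.where(np.diff(np.sign(np.hypot(u,w)-.044)))[0]
    print(nm,'by width',((m-C)@x).round(4),(m[2]-C[2]).round(4),'by circle',[(u[j].round(4),w[j].round(4),np.arctan2(abs(w[j]),abs(u[j])).round(3)) for j in i])
E
```

```text
rear by width 0.0255 0.027 by circle [(np.float64(0.0264), np.float64(0.0352), np.float64(0.928))]
front by width -0.0401 -0.0336 by circle [(np.float64(-0.0372), np.float64(-0.0235), np.float64(0.564))]
```

The two edges disagree, and my pixel readings were rough. I'll look closer.

```bash
python3 - <<'E'
import cv2
i=cv2.imread('pics/w2.png')[130:265,255:375]
i=cv2.convertScaleAbs(i,alpha=1.6,beta=20)
cv2.imwrite('pics/w2crop.png',cv2.resize(i,None,fx=4.4,fy=4.4,interpolation=cv2.INTER_NEAREST))
E
```

```text
(no output)
```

View pics/w2crop.png

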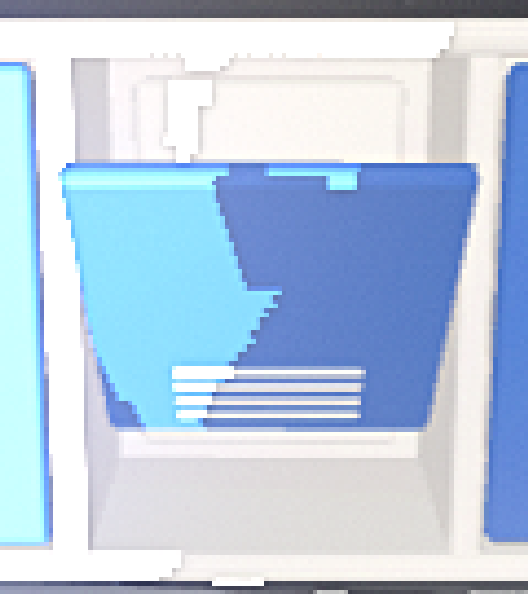

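The crop shows the strip between rows 165 and 188 is the rear end face. The upper face itself runs from image row about 172.7 (columns 270.5..363) to 227.7 (columns 280.5..352.3). I'll redo the calculation with those.

```bash
python3 - <<'E'
from h import *
from scipy.optimize import fsolve
o=ctrl.get_obs(); c=ctrl.camera('wrist'); x=np.array([.9986,.0525,0])
e,d=rays(c,[(316.8,172.7),(316.4,227.7)],o)
for t in(0,.0025,.005,.0):
    C=np.array([.4487,-.126,.071-t]); E=np.array([(e-C)@x,e[2]-C[2]]); D=np.c_[d@x,d[:,2]]
    r=[]
    for k,L in((0,.044),(1,-.044)):
        f=lambda a:np.cross(D[k],np.array([L*np.cos(a)-t*np.sin(a),L*np.sin(a)+t*np.cos(a)])-E)
        f2=lambda a:(lambda v:D[k][0]*v[1]-D[k][1]*v[0])(np.array([L*np.cos(a[0])-t*np.sin(a[0]),L*np.sin(a[0])+t*np.cos(a[0])])-E)
        r.append(fsolve(f2,.8)[0])
    print(t,np.round(r,3))
# free width-based check
for px in([(270.5,172.7),(363,172.7)],[(280.5,227.7),(352.3,227.7)]):
    e,d=rays(c,px,o); s=.066/np.linalg.norm(d[0]-d[1]); print((e+d.mean(0)*s).round(4))
E
```

```text
0 [1.005 0.737]
0.0025 [0.956 0.777]
0.005 [0.909 0.819]
0.0 [1.005 0.737]
[ 0.4702 -0.1254  0.0901]
[ 0.4137 -0.128   0.0325]
```

Front and rear edges average about 0.865 rad whatever pivot height I assume, which fits the 0.85 stop. The arm is well clear of everything, so I'll hand in.

```bash
python3 -c "
from bench import ctrl
o=ctrl.get_obs();print(o['time_s'],o['wrist_force']);print(ctrl.hand_in())"
```

```text
10.1 [0.55381401 0.52044102 0.4103046 ]
the job is handed in; nothing more can be done
None
```

Lid c, the third from the left, was the one that rocked. It is now pushed open to its stop, and the job is handed in at 10.1 s.

- **Finding it:** I pressed lid d first, and it sprang back at 14.5 N after about 1.5 mm, so its bay is full. Lid c gave way with only 1–1.5 N over about 7 mm. I did not press a or b, since only one bay is empty.
- **Opening it:** I pushed lid c down until the force rose steeply to 28.6 N with almost no further travel, then drew straight up about 150 mm.
- **Last checks:** The wrist picture after drawing back showed lid c standing open by itself. Lids a, b and d were level, and the tape, vial and stopper looked undisturbed.
- **Where the checks disagreed:** The tilt from the lid's rear edge came out at 0.91–1.0 rad and from the front edge at 0.74–0.82 rad. They average about 0.865, against the 0.85 stop. A rougher estimate from the lid's apparent width gave 0.7–0.8 rad. I took it as fully open mainly because of the firm stop in the force.

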